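# Change a box grater over from fine grating to slicing

## Robot

A 6-joint arm with a two-finger parallel gripper is mounted at the origin on the work surface; the furniture and walls round the work are solid. World frame = base frame: x ahead of the robot, y to its left, z up, the work surface at z = 0. Lengths are in m, angles in rad, forces in N, time in s.
With the tool pointing down it reaches from about 0.325 to 0.775 m from the base axis. Payload 5.5 kg.
Tool frame: the origin (TCP) lies at the very end of the fingers, on their centre line; the grasp point (between the pads) lies 19 mm behind it; z points along the fingers, y is the line along which they close (so a half turn about z gives the same grasp; the last joint's range is limited). The gripper opens to 88 mm and grips with 3 to 60 N. Pads are 20 mm wide; open, the fingers measure 115 mm over their backs; the gripper's body (75 mm by 178 mm) begins 61 mm behind the grasp point.
Start: joints at [1.205, 0.091, 1.231, -0, 1.82, -0.057], TCP at [0.182, 0.572, 0.223] pointing down, gripper open.
Joint ranges: [-2.87, 2.87], [-0.86, 2.18], [0.17, 2.46], [-1.51, 4.65], [0.06, 2.69], [-2.65, 2.65]. Speed limits (rad/s): [2.57, 2.57, 3.01, 3.14, 3.14, 3.14].

## Interface

Orientations are given as [roll, pitch, yaw] about the fixed x, y, z axes, in that order (R = Rz(yaw) Ry(pitch) Rx(roll)).
In Python, from workcell import robot, snapshot, get_calibration, job gives the robot as it stands. The module is installed in compiled form; this text tells all that it offers.
- The arm moves only by the tool apply_moves, never from a script. Its argument "deltas" is a list of rows, each an object with "xyz": the shift along the world's x, y, z scaled (see below), a list of three; "turn": the turn, a rotation vector about the world's x, y, z scaled (see below), a list of three. A call has 1 to 5 rows; each row shifts and turns the commanded pose from where the row before left it; what a row does not reach is not made up. The controller multiplies each number of a shift by 0.05 m and each number of a turn by pi/2 rad. A row lasts 1/8 s, in which the tool goes at most 62.5 mm and 10.7 degrees, less where a joint would pass 70% of its speed; a pose out of reach is approached as far as the arm can. A call with a number of a shift or a turn outside -1 to 1 is refused whole. A call with a gripper value outside its range is refused whole. "grip" is the opening, from -1 (shut) to 1 (fully open), set as the call begins (left out, the last holds). The fingers move at their own pace and stop on an object; "squeeze" is the grip in N (left out, the last holds). Time passes only in rows, so rows that do not move let the fingers close. It gives the time, the measured TCP pose, the force, the opening and the grip force at its end, in the units of the state.
- robot.read_state(): the state, without advancing time (a new reading comes with each control period).
- snapshot(name): name is "scene" or "top" or "wrist"; returns the picture (420x560x3 uint8, red, green, blue); there is no depth.
- get_calibration(name): a dict with "camera_matrix" (3x3 intrinsics, pixels), "distortion" ([k1, k2, p1, p2, k3] as OpenCV has them; the pictures are not rectified), "world_from_camera" (4x4, takes a point from camera to world coordinates). Camera axes: x right, y up, looking along -z (the intrinsics and any distortion apply to the point x, -y, -z); pixel columns grow to the right and rows downward; lengths in m; the calibration is good to about 2 mm. A picture is of the moment at which its call begins: read the wrist's pose just before it. get_calibration takes no time and is no camera call; for the wrist camera it gives the pose at the moment of the call.
- job.sign_off(): hands the job in; it is judged then, once.
The state is a dict: "time": time; "q": joint angles; "dq": joint speeds; "tau": joint torques, N m; "position": TCP position; "eef_rot": TCP orientation; "force": force on the tool from outside, world axes, zero at the start; "moment": the same for the moment, N m; "width": opening from 0.0 (shut) to 1.0 (fully open); "grasp_force": force on a finger pad.
Only numpy, scipy, OpenCV 4.12 (cv2) and the standard library are available. Lean on these libraries where they do the work, as an engineer would, in place of code of your own. Each camera call takes 0.05 s, during which the arm holds its last target. There are 200 camera calls.

## Task

Change the box grater over from fine grating to slicing. Swing the keeper bar open until it is well clear of the plate, lift the fine grating plate out of the frame and set it down flat in the empty bay of the storage tray, then take the slicing plate (the one with a single slanting blade) from the tray and seat it square and fully down in the frame's pocket with its tongue towards the keeper, and last swing the keeper bar shut over the tongue until it clicks home against its stop. Set plates down rather than dropping them, leave the coarse plate in its bay, and do not disturb the tomato, onion and mill standing about.

Things in the scene. Friction and masses are not known exactly. Their poses are not given: they have to be found in the camera images.
- grater: box grater, fixed: grey catch box with a white frame on top, 168 x 108 mm, its deck 60 mm high. The T-shaped pocket for a plate lies in the deck. Origin: on the worktop under the centre of the pocket's wide part; +x along the pocket, away from the keeper; z up. The frame spans x -94 to +74, y -54 to +54 mm.
- pocket (a point): centre of the floor of the pocket's wide part, 52 mm above the worktop, axes as the grater's. 8 mm deep, 107 x 61 mm plus 24.5 x 39 mm for the tongue at its -x end (1.5 mm clearance), 4 mm 45 degree lead-in at the mouth. A plate fully home has its origin here and stands 10 mm proud of the deck, its tongue 1 mm below it.
- pocket_tongue (a point): middle of the floor of the pocket's tongue part, 64 mm from point pocket towards -x
- keeper (a joint): keeper angle, rad: 0 = shut, the bar crossing the tongue from its pivot along the grater's +y, against its stop, held by a spring ball (about 3 N at the knob, over the last 0.15 rad). Grows counterclockwise from above, outward over the grater's -x end: 1.57 = bar along -x, end stop 1.75. Stays where left. Flat steel bar 12 mm wide, 94 long, 1.5 to 6.5 mm above the deck. From 0.8 a plate lifts out.
- keeper_hinge (a point): the keeper's pivot, at grater x = -66, y = -44 mm, 64 mm above the worktop
- keeper_knob (a point): middle of the keeper's upright black knob, 13 mm across, 76 mm from the pivot; it stands from 66 to 89 mm above the worktop (this point at 78 mm). With the keeper shut it is 14 mm from the plate's rim, whose top is 70 mm above the worktop.
- fine_plate: fine grating plate, many small teeth in rows; starts in the grater's pocket: grey rim 104 x 58 x 18 mm, with a tongue 24 long x 36 wide x 7 mm thick, flush with the underside, out of the middle of one short side; 0.11 kg. Grip across the 58 mm. Origin: centre of the rim's underside; x along its length, tongue to -x; z up, top at +18 mm.
- slicing_plate: slicing plate, one slanting blade over a dark slot; starts in the middle or far bay: grey rim 104 x 58 x 18 mm, with a tongue 24 long x 36 wide x 7 mm thick, flush with the underside, out of the middle of one short side; 0.11 kg. Grip across the 58 mm. Origin: centre of the rim's underside; x along its length, tongue to -x; z up, top at +18 mm.
- slicing_plate_tongue (a point): middle of the underside of the slicing plate's tongue, 64 mm from its origin towards -x
- coarse_plate: coarse grating plate, fifteen big teeth; in the other of these two bays, to be left there: grey rim 104 x 58 x 18 mm, with a tongue 24 long x 36 wide x 7 mm thick, flush with the underside, out of the middle of one short side; 0.11 kg. Grip across the 58 mm. Origin: centre of the rim's underside; x along its length, tongue to -x; z up, top at +18 mm.
- tray: white storage tray, fixed, 308 x 186 mm, 4 mm thick, 9 mm high rim; three bays 94 mm apart along its x, plates lie in them along its y. Origin: under its centre. A bay is 116 (y) x 66 mm (x) between ribs 3 mm thick that end 9 mm above the worktop, open in the middle of both ends for the tongue: a plate may lie either way round.
- bay_near (a point): centre of the floor (4 mm above the worktop) of the empty bay, at the tray's -x end, nearest the robot; axes as the tray's
- bay_mid (a point): the same for the middle bay
- bay_far (a point): the same for the bay at the tray's +x end
- tomato: tomato, 62 mm across, a bystander; origin under its centre
- onion: red onion, 84 x 81 x 82 mm, a bystander; origin under its centre
- mill: wooden pepper mill, 58 mm across, 170 mm tall, a bystander; origin under its centre
Things that resemble listed ones, but are neither listed nor needed, are in the scene too. What is shaped like the fine_plate but blue or pink is not meant.

How it is judged:
By the outcome, as a careful person would: the job done as asked, in the order asked, and still so for the second after the job is handed in, with the robot touching nothing.
It also fails if it takes over 72 s, if anything falls off the work surface, if the arm or the gripper's body presses on something with over 40 N, if the wrist force passes 120 N, or if a joint passes its speed limit or range.

## Working session

There is one attempt and no reset: what is moved stays moved. The work goes in short steps, Python scripts to look and compute and a tool call to move; the robot and the scene stay as the last step left them, time stands still between calls to the robot, and variables do not carry over. Pictures are saved under pics/ and viewed, at most 10 in all, crops included, and the job is handed in when it is done.

Besides the shell and the picture viewer there is one more tool, called after "Request:" in YAML: its name, and indented under it one key for each argument. apply_moves: Moves the arm, as the interface text tells. Shifts and turns lie within -1 to 1; 1 stands for 0.05 m of shift or pi/2 rad of turn. Its arguments: {"type":"object","properties":{"deltas":{"type":"array","items":{"type":"object","properties":{"xyz":{"type":"array","items":{"type":"number"}},"turn":{"type":"array","items":{"type":"number"}}}}},"grip":{"type":"number"},"squeeze":{"type":"number"}},"required":["deltas"]}

```bash
mkdir -p pics; python3 - <<'E'
from workcell import robot,snapshot,get_calibration
import cv2
s=robot.read_state();print(s)
for n in("scene","top"):
    im=snapshot(n);cv2.imwrite(f"pics/{n}0.png",im[...,::-1]);c=get_calibration(n);print(n,c)
a=cv2.imread("pics/top0.png");cv2.imwrite("pics/top0b.png",cv2.resize(a,(800,600),interpolation=cv2.INTER_CUBIC))
a=cv2.imread("pics/scene0.png");cv2.imwrite("pics/scene0b.png",cv2.resize(a,(800,600),interpolation=cv2.INTER_CUBIC))
E
```

```text
{'time': 0.0, 'q': array([ 1.20528559e+00,  9.18558357e-02,  1.23188087e+00,  3.63782555e-05,
        1.81978714e+00, -5.67095965e-02]), 'dq': array([ 7.55737966e-05, -1.12666065e-03, -4.29501231e-04, -5.47277168e-04,
       -1.05664529e-03, -1.59509464e-03]), 'tau': array([ 1.75341404e-03, -4.46426117e+01, -4.06459808e+01,  6.99861883e-02,
        2.87878350e-02, -1.16806391e-04]), 'position': array([0.18224049, 0.57134636, 0.22151152]), 'eef_rot': array([-3.13966657e+00, -1.44675210e-04,  2.83280030e+00]), 'force': array([ 0.50102664,  0.21790671, -0.85364661]), 'moment': array([-0.02428342,  0.01995967, -0.00899886]), 'grasp_force': 0.0, 'width': 1.0010389080583428}
scene {'camera_matrix': array([[397.80882106,   0.        , 283.26991644],
       [  0.        , 397.80882106, 207.89092763],
       [  0.        ,   0.        ,   1.        ]]), 'distortion': array([-0.07520054,  0.        ,  0.        ,  0.        ,  0.        ]), 'world_from_camera': array([[ 0.5461179 ,  0.63789721, -0.54299391, -0.07933427],
       [-0.83770511,  0.41405905, -0.35609727, -0.46071639],
       [-0.00232191,  0.64933986,  0.76049481,  0.9724921 ],
       [ 0.        ,  0.        ,  0.        ,  1.        ]])}
top {'camera_matrix': array([[419.85434258,   0.        , 280.95703719],
       [  0.        , 419.85434258, 210.09740909],
       [  0.        ,   0.        ,   1.        ]]), 'distortion': array([0.00472452, 0.        , 0.        , 0.        , 0.        ]), 'world_from_camera': array([[ 0.02436925,  0.9985239 , -0.04854034,  0.50624419],
       [-0.99969749,  0.02417885, -0.00450604, -0.04537756],
       [-0.00332574,  0.04863547,  0.99881106,  1.19354115],
       [ 0.        ,  0.        ,  0.        ,  1.        ]])}
```

View pics/top0b.png

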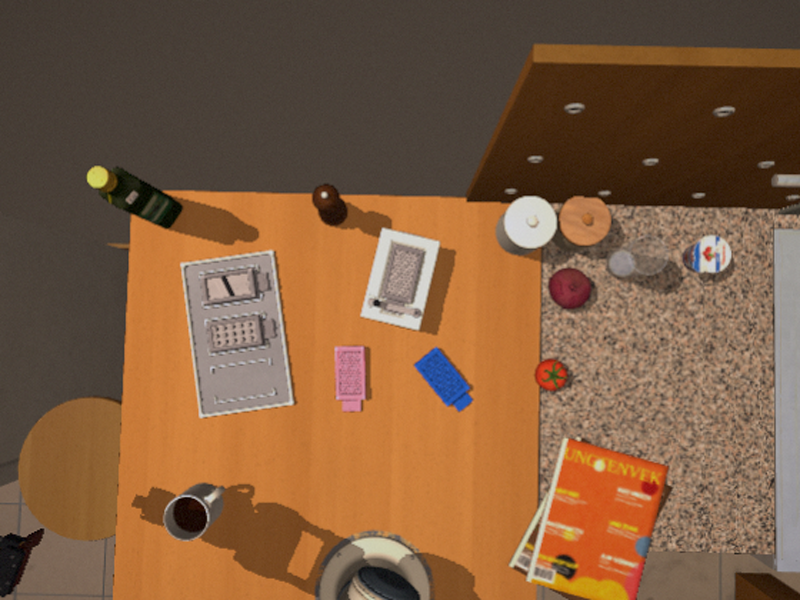

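View pics/scene0b.png

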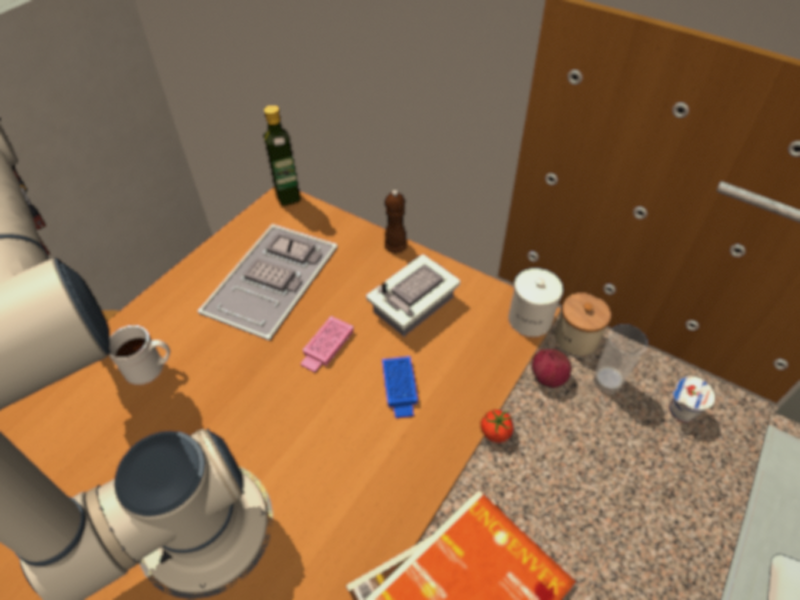

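Top view (800x600 scale): tray about (240,333) with the slicing plate in the far bay (230,285), the coarse plate in the middle bay (235,333) and the near bay empty (243,385). The grater is at (400,280), with the keeper knob near (377,303). Next I'll enlarge crops of both views.

```bash
python3 - <<'E'
import cv2,numpy as np
t=cv2.imread("pics/top0.png");s=cv2.imread("pics/scene0.png")
def crop(im,x,y,w,h,f):
    o=cv2.resize(im[y:y+h,x:x+w],None,fx=f,fy=f,interpolation=cv2.INTER_CUBIC)
    for i in range(0,w,10):
        cv2.line(o,(i*f,0),(i*f,4 if i%50 else 10),(0,255,0),1); 
    for i in range(0,h,10): cv2.line(o,(0,i*f),(4,i*f),(0,255,0),1)
    return o
a=crop(t,245,155,66,80,6)   #396x480
b=crop(s,250,175,80,60,5)
c=np.zeros((480,800,3),np.uint8);c[:480,:396]=a;c[:300,400:800]=b
cv2.imwrite("pics/cg.png",c)
a=crop(t,122,170,90,125,4) #360x500
b=crop(s,135,150,110,90,4) #440x360
c=np.zeros((500,800,3),np.uint8);c[:500,:360]=a;c[:360,360:800]=b
cv2.imwrite("pics/ct.png",c)
E
```

```text
(no output)
```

View pics/cg.png

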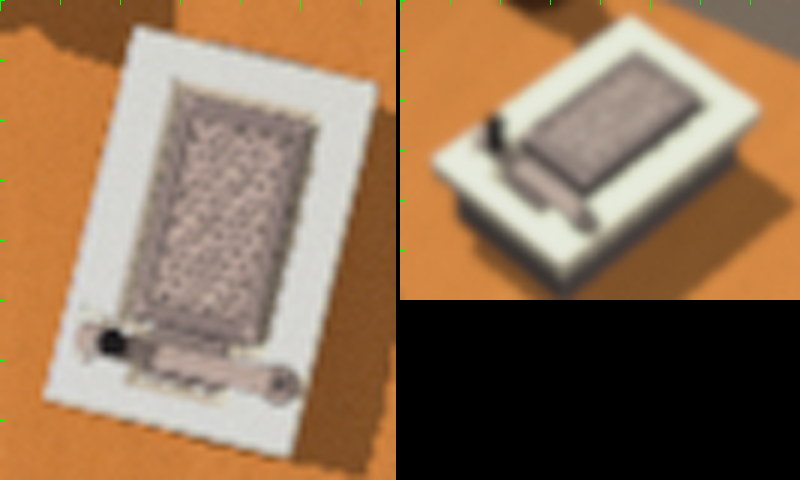

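View pics/ct.png

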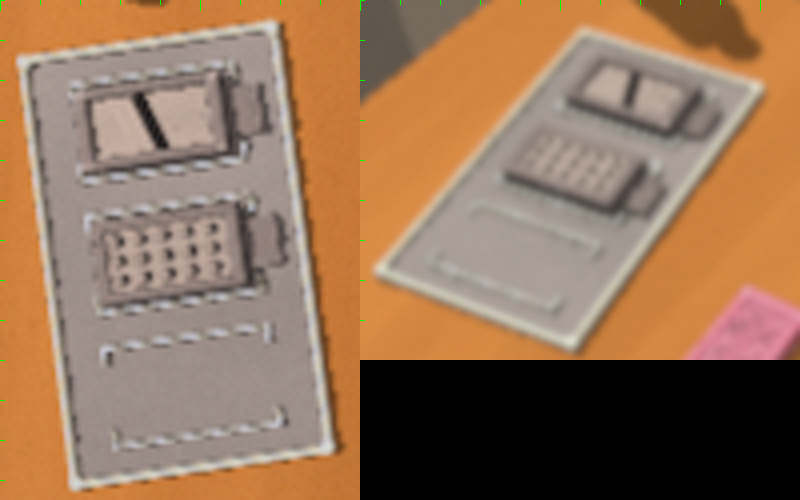

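The crops show the frame and tray corners clearly. In the grater crop the top view has corners at (135,27), (377,88), (292,458), (45,400) and the knob at (112,343). In the tray crop they are at (20,60), (278,25), (332,450), (73,487). I'll fit both poses with z left free as a check.

```bash
cat > h.py <<'E'
import numpy as np,cv2
from scipy.optimize import least_squares
from workcell import robot,snapshot,get_calibration
def proj(c,P):
    P=np.atleast_2d(P);T=np.linalg.inv(c["world_from_camera"])
    p=P@T[:3,:3].T+T[:3,3];p=p*[1,-1,-1]
    return cv2.projectPoints(p.reshape(-1,1,3),np.zeros(3),np.zeros(3),c["camera_matrix"],c["distortion"])[0].reshape(-1,2)
def ray(c,uv):
    n=cv2.undistortPoints(np.array(uv,float).reshape(-1,1,2),c["camera_matrix"],c["distortion"]).reshape(-1,2)
    T=c["world_from_camera"];d=np.c_[n[:,0],-n[:,1],-np.ones(len(n))]@T[:3,:3].T
    return T[:3,3],d
def onplane(c,uv,z):
    o,d=ray(c,uv);return o+d*((z-o[2])/d[:,2])[:,None]
def fit(obs,x0):  # obs: list of (cal, local pts, uv); pose x,y,z,yaw
    def place(x,L):
        k,s=np.cos(x[3]),np.sin(x[3]);L=np.asarray(L,float)
        return np.c_[x[0]+k*L[:,0]-s*L[:,1],x[1]+s*L[:,0]+k*L[:,1],x[2]+L[:,2]]
    f=lambda x:np.concatenate([(proj(c,place(x,L))-uv).ravel() for c,L,uv in obs])
    r=least_squares(f,x0,x_scale=[.1,.1,.1,1]);return r.x,r.fun.reshape(-1,2)
def uc(p,f,o): return (np.array(p,float)+.5)/f-.5+np.array(o)
E
cat > m1.py <<'E'
from h import *
ct,cs=get_calibration("top"),get_calibration("scene")
np.set_printoptions(precision=4,suppress=True)
G=np.array([[74,54,60],[74,-54,60],[-94,-54,60],[-94,54,60]])/1e3
gt=uc([(135,27),(377,88),(292,458),(45,400)],6,(245,155)); gs=uc([(228,15),(360,108),(165,270),(32,160)],5,(250,175))
T=np.array([[154,93,9],[154,-93,9],[-154,-93,9],[-154,93,9]])/1e3
tt=uc([(20,60),(278,25),(332,450),(73,487)],4,(122,170)); ts=uc([(223,30),(403,88),(215,350),(18,272)],4,(135,150))
for n,L,a,b in(("g",G,gt,gs),("t",T,tt,ts)):
    for o in([(ct,L,a),(cs,L,b)],[(ct,L,a)],[(cs,L,b)]):
        x,r=fit(o,[.6,.1,0,0.]);print(n,x,np.abs(r).max());
        if len(o)==2:print(r.round(1).tolist())
k=uc([(112,343)],6,(245,155));print("knob@.089",onplane(ct,k,.089))
E
python3 m1.py
```

```text
g [ 0.6108 -0.0388  0.0045 -0.2058] 1.8911558264390465
[[0.6, 1.6], [-0.9, 0.4], [-0.8, -0.7], [1.2, -0.2], [0.4, 0.9], [-0.7, -0.1], [-0.2, -1.9], [1.0, 0.1]]
g [ 0.6087 -0.039   0.0383 -0.2088] 0.5684283256334197
g [ 0.5869 -0.0532  0.0353 -0.1972] 0.7362475579528507
t [ 0.4916  0.2844 -0.0014  0.1654] 1.3411451595532355
[[-0.6, -0.9], [-0.2, -1.3], [0.6, 0.5], [-0.4, 0.7], [0.2, 0.3], [0.8, 0.1], [-0.2, 0.4], [-0.8, 0.7]]
t [ 0.4906  0.2891 -0.0197  0.1628] 0.2534134138705326
t [ 0.4979  0.2923 -0.0102  0.1686] 0.4110707180511213
knob@.089 [[0.5544 0.0061 0.089 ]]
```

Request:
apply_moves:
  deltas:
    - {"xyz":[0.8,-0.75,0.1],"turn":[0,0,-0.11]}
    - {"xyz":[0.8,-0.75,0.1],"turn":[0,0,-0.11]}
    - {"xyz":[0.8,-0.75,0.1],"turn":[0,0,-0.11]}
    - {"xyz":[0.8,-0.75,0.1],"turn":[0,0,-0.11]}
    - {"xyz":[0.8,-0.75,0.1],"turn":[0,0,-0.11]}

```text
time: 0.72
position: [0.3833, 0.3827, 0.2473]
eef_rot: [-3.141, 0.0, 1.963]
force: [0.5, 0.7, 0.2]
width: 0.997
grasp_force: 0.0
```

Request:
apply_moves:
  deltas:
    - {"xyz":[0.8,-0.75,0.1],"turn":[0,0,-0.11]}
    - {"xyz":[0.4,-0.4,0],"turn":[0,0,0]}
    - {"xyz":[0,0,0],"turn":[0,0,0]}

```text
time: 1.1
position: [0.4435, 0.3251, 0.2519]
eef_rot: [-3.141, 0.001, 1.793]
force: [0.2, 1.1, -0.4]
width: 1.003
grasp_force: 0.0
```

```bash
cat > w.py <<'E'
import sys
from h import *
np.set_printoptions(precision=4,suppress=True)
n=sys.argv[1];s=robot.read_state();c=get_calibration("wrist");im=snapshot("wrist")
cv2.imwrite(f"pics/{n}.png",cv2.resize(im[...,::-1],(800,600),interpolation=cv2.INTER_CUBIC))
import pickle;pickle.dump((c,s),open(f"pics/{n}.pkl","wb"))
print(s["time"],s["position"],s["eef_rot"],s["q"]);print(c)
E
python3 w.py w1
```

```text
1.1 [0.4435 0.3251 0.2519] [-3.1405  0.0006  1.7927] [ 0.5708 -0.0351  1.3072 -0.0002  1.8706  0.3489]
{'camera_matrix': array([[292.7182,   0.    , 280.6935],
       [  0.    , 292.7182, 206.2226],
       [  0.    ,   0.    ,   1.    ]]), 'distortion': array([-0.059,  0.   ,  0.   ,  0.   ,  0.   ]), 'world_from_camera': array([[ 0.9755, -0.2104, -0.0647,  0.425 ],
       [ 0.2201,  0.9304,  0.2932,  0.4052],
       [-0.0014, -0.3002,  0.9539,  0.4129],
       [ 0.    ,  0.    ,  0.    ,  1.    ]])}
```

View pics/w1.png

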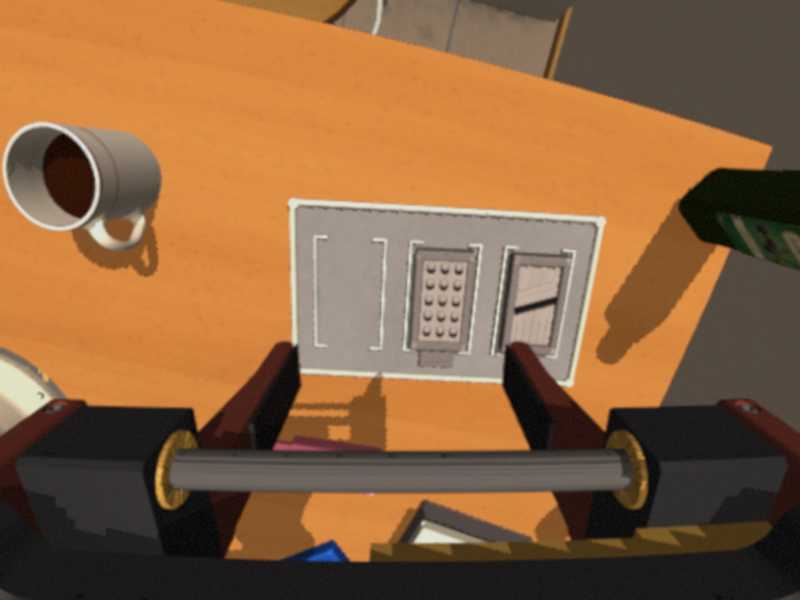

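Wrist view (800x600): the empty bay's ribs run from (316,238) to (383,348), the coarse plate is at (443,298) and the slicing plate is at (537,303) with its tongue towards -y. The tray corners are at (293,202), (604,219) and (572,382).

```bash
cat > m2.py <<'E'
from m1 import *
import pickle
cw,_=pickle.load(open("pics/w1.pkl","rb"))
f=1/.7
Lw=np.array([[-154,93,9],[154,93,9],[154,-93,9]])/1e3;w=uc([(293,203),(604,220),(572,382)],f,(0,0))
print("----")
for o in([(cw,Lw,w)],[(cw,Lw,w),(ct,T,tt),(cs,T,ts)],[(cw,Lw,w),(ct,T,tt)]):
    x,r=fit(o,[.49,.28,0,.16]);print(x,np.abs(r).max(),r[:3].round(1).tolist())
# rib outline points bay_near local
x0=x
for nm,z,pts in(("tray9",.009,[(293,203),(604,220),(572,382)]),("ribs9",.009,[(318,238),(383,240),(318,347),(381,348)]),("slicetop22",.022,[(512,253),(570,257)]),("coarse22",.022,[(416,249),(474,251),(411,348),(467,350)])):
    P=onplane(cw,uc(pts,f,(0,0)),z);k,s=np.cos(.165),np.sin(.165)
    d=P[:,:2]-[x0[0],x0[1]];print(nm,P[:,:2].tolist() and np.c_[P[:,:2],d@np.array([[k,-s],[s,k]])])
mill=np.array([[0,0,0]]);
print("mill top",onplane(ct,uc([(323,190)],f,(0,0)),.17),"base ~",onplane(ct,uc([(340,215)],f,(0,0)),.02))
E
python3 m2.py|sed -n '/----/,$p'
```

```text
----
[ 0.4974  0.2816 -0.0123  0.1753] 1.2552011818289088 [[0.6, -0.0], [-0.6, -1.1], [0.0, 1.3]]
[ 0.4943  0.284  -0.0057  0.1692] 2.4851523313168116 [[-2.1, -2.5], [0.4, -1.9], [-0.1, 2.2]]
[ 0.4948  0.2833 -0.0083  0.1697] 2.2072930932253314 [[-1.4, -2.0], [-0.4, -1.7], [-0.6, 1.7]]
tray9 [[ 0.3315  0.3479 -0.1504  0.0905]
 [ 0.628   0.399   0.1504  0.0922]
 [ 0.6573  0.2245  0.1507 -0.0847]]
ribs9 [[ 0.3605  0.3198 -0.1264  0.058 ]
 [ 0.4228  0.3317 -0.063   0.0596]
 [ 0.3793  0.2052 -0.1268 -0.0581]
 [ 0.4445  0.2189 -0.0601 -0.0553]]
slicetop22 [[0.5454 0.3492 0.0608 0.0566]
 [0.6015 0.3581 0.1175 0.0562]]
coarse22 [[ 0.4551  0.3326 -0.031   0.0551]
 [ 0.5094  0.3429  0.0242  0.0564]
 [ 0.4738  0.2317 -0.0292 -0.0475]
 [ 0.5303  0.2421  0.0283 -0.0465]]
mill top [[0.7432 0.0993 0.17  ]] base ~ [[0.7289 0.0855 0.02  ]]
```

Request:
apply_moves:
  deltas:
    - {"xyz":[0.32,-0.914,-0.15],"turn":[0,0,-0.039]}
    - {"xyz":[0.32,-0.914,-0.15],"turn":[0,0,-0.039]}
    - {"xyz":[0.32,-0.914,-0.15],"turn":[0,0,-0.039]}
    - {"xyz":[0.32,-0.914,-0.15],"turn":[0,0,-0.039]}
    - {"xyz":[0.32,-0.914,-0.15],"turn":[0,0,-0.039]}
  grip: -0.1

```text
time: 1.78
position: [0.5221, 0.0982, 0.2148]
eef_rot: [-3.141, -0.0, 1.49]
force: [1.3, -0.6, 1.1]
width: 0.472
grasp_force: 0.0
```

Request:
apply_moves:
  deltas:
    - {"xyz":[0.32,-0.914,-0.15],"turn":[0,0,-0.039]}
    - {"xyz":[0.32,-0.914,-0.15],"turn":[0,0,-0.039]}
    - {"xyz":[0,0,0],"turn":[0,0,0]}
    - {"xyz":[0,0,0],"turn":[0,0,0]}

```text
time: 2.28
position: [0.5541, 0.0082, 0.2001]
eef_rot: [-3.141, -0.001, 1.369]
force: [0.5, 0.7, -0.6]
width: 0.448
grasp_force: 0.0
```

```bash
python3 w.py w2
```

```text
2.275 [0.5541 0.0082 0.2001] [-3.141  -0.0007  1.369 ] [-0.0471 -0.0355  1.3995  0.0008  1.7781  0.1548]
{'camera_matrix': array([[292.7182,   0.    , 280.6935],
       [  0.    , 292.7182, 206.2226],
       [  0.    ,   0.    ,   1.    ]]), 'distortion': array([-0.059,  0.   ,  0.   ,  0.   ,  0.   ]), 'world_from_camera': array([[ 0.9797,  0.1911,  0.0607,  0.5703],
       [-0.2005,  0.9349,  0.2929,  0.0883],
       [-0.0008, -0.2991,  0.9542,  0.3611],
       [ 0.    ,  0.    ,  0.    ,  1.    ]])}
```

View pics/w2.png

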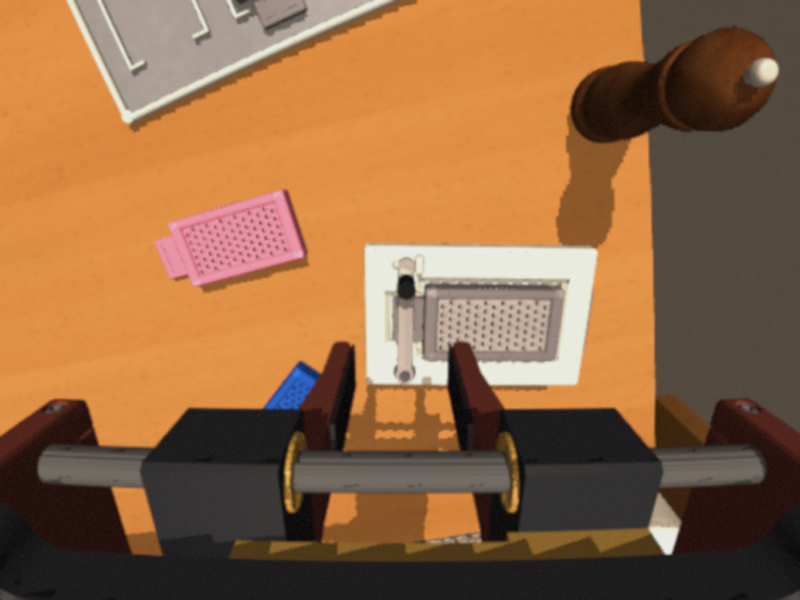

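Wrist view: deck corners at (365,245), (597,248), (578,384), (368,384), knob top at about (406,284) and pivot at (404,374). The keeper is shut.

```bash
cat > m3.py <<'E'
from m1 import *
import pickle
print("----")
cw,_=pickle.load(open("pics/w2.pkl","rb"));f=1/.7
gw=uc([(597,248),(578,384),(368,384),(365,245)],f,(0,0))
for o in([(cw,G,gw)],[(cw,G,gw),(ct,G,gt)],[(cw,G,gw),(ct,G,gt),(cs,G,gs)]):
    x,r=fit(o,[.61,-.04,0,-.2]);print(x,np.abs(r).max())
    k,s=np.cos(x[3]),np.sin(x[3]);R=np.array([[k,-s],[s,k]])
    print(" knob",x[:2]+R@[-.066,.032]," hinge",x[:2]+R@[-.066,-.044])
print("knob top",onplane(cw,uc([(406,283)],f,(0,0)),.089),"hinge",onplane(cw,uc([(404,374)],f,(0,0)),.067))
R4=onplane(cw,uc([(562,289),(557,360),(426,358),(427,288)],f,(0,0)),.070);print("rim top",R4,R4.mean(0),np.arctan2(*(R4[0]-R4[3])[[1,0]]),np.arctan2(*(R4[1]-R4[2])[[1,0]]))
# triangulate knob top and deck corners top+wrist
for a,b in[(uc([(112,343)],6,(245,155)),uc([(406,284)],f,(0,0)))]+[(gt[i:i+1],gw[i:i+1]) for i in range(4)]:
    o1,d1=ray(ct,a);o2,d2=ray(cw,b);A=np.c_[d1[0],-d2[0]];t=np.linalg.lstsq(A,o2-o1,rcond=None)[0]
    print("tri",o1+t[0]*d1[0],np.linalg.norm(A@t-(o2-o1)))
E
python3 m3.py|sed -n '/----/,$p'
```

```text
----
[ 0.6139 -0.0336  0.0082 -0.2082] 1.238361243186148
 knob [0.556  0.0114]  hinge [ 0.5403 -0.063 ]
[ 0.6138 -0.0348  0.0066 -0.2082] 2.33620507155905
 knob [0.5558 0.0101]  hinge [ 0.5401 -0.0642]
[ 0.6138 -0.0358  0.004  -0.2073] 2.910337817297574
 knob [0.5558 0.0091]  hinge [ 0.5402 -0.0653]
knob top [[0.5578 0.0124 0.089 ]] hinge [[ 0.5407 -0.0662  0.067 ]]
rim top [[ 0.6681 -0.0202  0.07  ]
 [ 0.6594 -0.077   0.07  ]
 [ 0.5602 -0.0546  0.07  ]
 [ 0.5711  0.0003  0.07  ]] [ 0.6147 -0.0379  0.07  ] -0.20890200664314765 -0.22264003937260005
tri [0.5552 0.007  0.0706] 0.0016551260788905627
tri [0.6996 0.0009 0.0579] 0.001666076590601838
tri [ 0.6741 -0.1094  0.0597] 0.003902521858464572
tri [ 0.5059 -0.0749  0.0545] 0.00265492240741987
tri [0.5295 0.0378 0.0486] 0.002288996010382824
```

Request:
apply_moves:
  deltas:
    - {"xyz":[0.04,0.02,-0.9],"turn":[0,0,0]}
    - {"xyz":[0,0,-0.9],"turn":[0,0,0]}
    - {"xyz":[0,0,-0.64],"turn":[0,0,0]}
    - {"xyz":[0,0,0],"turn":[0,0,0]}
    - {"xyz":[0,0,0],"turn":[0,0,0]}

```text
time: 2.95
position: [0.5571, 0.0087, 0.0802]
eef_rot: [3.139, -0.001, 1.369]
force: [0.4, 0.3, 0.9]
width: 0.452
grasp_force: 0.0
```

Request:
apply_moves:
  deltas:
    - {"xyz":[0,0,0],"turn":[0,0,0]}
    - {"xyz":[0,0,0],"turn":[0,0,0]}
    - {"xyz":[0,0,0],"turn":[0,0,0]}
    - {"xyz":[0,0,0],"turn":[0,0,0]}
  grip: -1
  squeeze: 6

```text
time: 3.45
position: [0.5567, 0.0077, 0.0787]
eef_rot: [3.141, -0.0, 1.367]
force: [0.6, 0.1, 1.5]
width: 0.147
grasp_force: 6.0
```

Request:
apply_moves:
  deltas:
    - {"xyz":[-0.218,0.03,0],"turn":[0,0,0.0923]}
    - {"xyz":[-0.22,-0.002,0],"turn":[0,0,0.0923]}
    - {"xyz":[-0.218,-0.034,0],"turn":[0,0,0.0923]}
    - {"xyz":[-0.21,-0.065,0],"turn":[0,0,0.0923]}
    - {"xyz":[-0.199,-0.095,0],"turn":[0,0,0.0923]}

```text
time: 4.08
position: [0.5033, -0.0008, 0.0787]
eef_rot: [3.14, 0.001, 2.097]
force: [1.0, -1.4, 1.3]
width: 0.146
grasp_force: 6.0
```

Request:
apply_moves:
  deltas:
    - {"xyz":[-0.183,-0.122,0],"turn":[0,0,0.0923]}
    - {"xyz":[-0.163,-0.148,0],"turn":[0,0,0.0923]}
    - {"xyz":[-0.14,-0.17,0],"turn":[0,0,0.0923]}
    - {"xyz":[-0.114,-0.188,0],"turn":[0,0,0.0923]}
    - {"xyz":[-0.086,-0.203,0],"turn":[0,0,0.0923]}

```text
time: 4.7
position: [0.4691, -0.0424, 0.0787]
eef_rot: [3.141, 0.001, 2.822]
force: [1.5, 0.5, 1.6]
width: 0.146
grasp_force: 6.0
```

Request:
apply_moves:
  deltas:
    - {"xyz":[0,0,0],"turn":[0,0,0]}
    - {"xyz":[0,0,0],"turn":[0,0,0]}

```text
time: 4.95
position: [0.4692, -0.042, 0.0787]
eef_rot: [3.141, 0.001, 2.814]
force: [1.3, -0.2, 3.0]
width: 0.144
grasp_force: 6.0
```

```bash
python3 - <<'E'
from workcell import robot
s=robot.read_state();print(s["time"],s["position"],s["eef_rot"],s["force"],s["q"],s["width"])
E
```

```text
4.95 [ 0.46919011 -0.04204944  0.07865789] [3.14136688e+00 9.83847425e-04 2.81410831e+00] [ 1.32362299 -0.2175632   3.0344465 ] [-1.61666188e-01 -2.44077464e-01  1.80388079e+00  6.02826356e-05
  1.58078171e+00 -1.40497765e+00] 0.14437093738417012
```

Request:
apply_moves:
  deltas:
    - {"xyz":[0,0,0],"turn":[0,0,0]}
    - {"xyz":[0,0,0],"turn":[0,0,0]}
    - {"xyz":[0,0,0.5],"turn":[0,0,0]}
    - {"xyz":[0,0,0.7],"turn":[0,0,0]}
  grip: -0.2

```text
time: 5.45
position: [0.4679, -0.0418, 0.1371]
eef_rot: [-3.141, -0.004, 2.817]
force: [0.2, 0.3, -0.4]
width: 0.401
grasp_force: 0.0
```

Request:
apply_moves:
  deltas:
    - {"xyz":[0.73,0.025,0],"turn":[0,0,0.019]}
    - {"xyz":[0.73,0.025,0],"turn":[0,0,0.019]}
    - {"xyz":[0.73,0.025,0],"turn":[0,0,0.019]}
    - {"xyz":[0.73,0.025,0],"turn":[0,0,0.019]}
  grip: 1

```text
time: 5.95
position: [0.6158, -0.0368, 0.1374]
eef_rot: [-3.141, -0.001, 2.937]
force: [-0.9, -0.8, 0.2]
width: 0.815
grasp_force: 0.0
```

Request:
apply_moves:
  deltas:
    - {"xyz":[0,0,0],"turn":[0,0,0]}
    - {"xyz":[0,0,0],"turn":[0,0,0]}

```text
time: 6.2
position: [0.6141, -0.0369, 0.1375]
eef_rot: [-3.141, -0.002, 2.936]
force: [-0.3, -0.1, 0.4]
width: 0.994
grasp_force: 0.0
```

```bash
python3 w.py w3 | head -1
```

```text
6.2 [ 0.6141 -0.0369  0.1375] [-3.1414 -0.0016  2.9361] [-0.1153  0.133   1.336  -0.0001  1.6742 -1.4807]
```

View pics/w3.png

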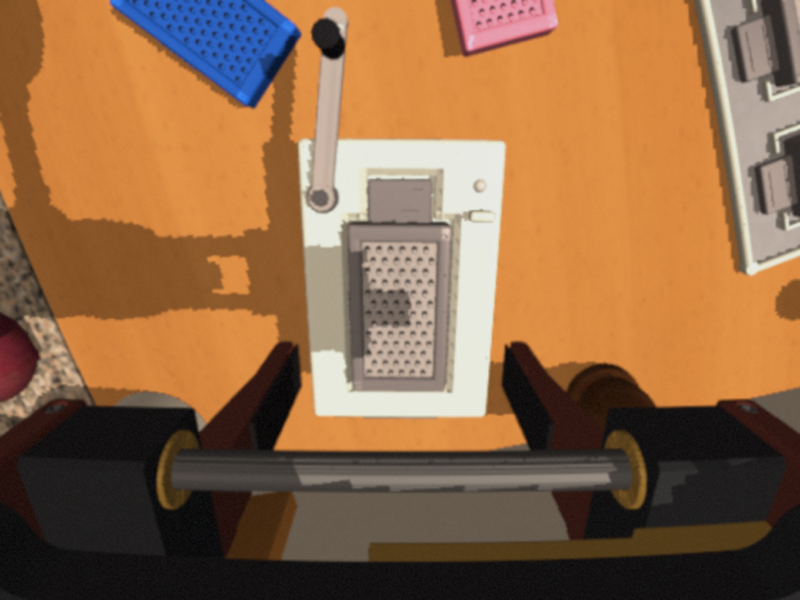

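Wrist view: the keeper is swung well clear, with its knob at (328,38). Deck corners are at (300,141), (505,142), (486,414), (316,415). The fine plate's rim runs from (349,223) to (444,390).

```bash
cat > m4.py <<'E'
from h import *
import pickle
np.set_printoptions(precision=4,suppress=True)
cw,_=pickle.load(open("pics/w3.pkl","rb"));f=1/.7
L=np.array([[-94,-54,60],[-94,54,60],[74,54,60],[74,-54,60]])/1e3;uv=uc([(300,141),(505,142),(486,414),(316,415)],f,(0,0))
x,r=fit([(cw,L,uv)],[.61,-.04,0,-.2]);print(x,r.round(1).tolist())
P=np.array([[-52,-29,18],[-52,29,18],[52,29,18],[52,-29,18]])/1e3;pv=uc([(349,223),(452,223),(444,390),(352,391)],f,(0,0))
x,r=fit([(cw,P,pv)],[.61,-.04,0.05,-.2]);print(x,r.round(1).tolist())
print(onplane(cw,uv,.06).mean(0),onplane(cw,pv,.07).mean(0))
print("hinge",onplane(cw,uc([(321,197)],f,(0,0)),.067),"knob",onplane(cw,uc([(327,24)],f,(0,0)),.089))
E
python3 m4.py
```

```text
[ 0.6125 -0.0372  0.0044 -0.2093] [[0.6, -0.5], [-0.8, -0.6], [-1.2, 1.3], [1.5, 0.1]]
[ 0.6139 -0.039   0.0488 -0.2166] [[-0.9, -0.2], [0.4, 0.7], [0.4, 0.4], [0.2, -1.0]]
[ 0.6039 -0.0354  0.06  ] [ 0.6129 -0.0388  0.07  ]
hinge [[ 0.5403 -0.0669  0.067 ]] knob [[ 0.466  -0.0408  0.089 ]]
```

Request:
apply_moves:
  deltas:
    - {"xyz":[0,0,-0.7],"turn":[0,0,0]}
    - {"xyz":[0,0,-0.5],"turn":[0,0,0]}
    - {"xyz":[0,0,-0.3],"turn":[0,0,0]}
    - {"xyz":[0,0,0],"turn":[0,0,0]}
    - {"xyz":[0,0,0],"turn":[0,0,0]}

```text
time: 6.88
position: [0.6153, -0.0372, 0.0648]
eef_rot: [3.141, 0.002, 2.936]
force: [0.5, 0.5, -0.3]
width: 1.0
grasp_force: 0.0
```

Request:
apply_moves:
  deltas:
    - {"xyz":[0,0,0],"turn":[0,0,0]}
    - {"xyz":[0,0,0],"turn":[0,0,0]}
    - {"xyz":[0,0,0],"turn":[0,0,0]}
    - {"xyz":[0,0,0],"turn":[0,0,0]}
  grip: -1
  squeeze: 15

```text
time: 7.38
position: [0.6149, -0.0372, 0.0633]
eef_rot: [-3.142, 0.0, 2.936]
force: [0.4, -0.9, 0.9]
width: 0.664
grasp_force: 15.0
```

Request:
apply_moves:
  deltas:
    - {"xyz":[0,0,0.1],"turn":[0,0,0]}
    - {"xyz":[0,0,0.2],"turn":[0,0,0]}
    - {"xyz":[0,0,0.5],"turn":[0,0,0]}
    - {"xyz":[0,0,0.6],"turn":[0,0,0]}
    - {"xyz":[0,0,0.4],"turn":[0,0,0]}

```text
time: 8.0
position: [0.6153, -0.0372, 0.1556]
eef_rot: [3.141, 0.002, 2.936]
force: [0.3, -0.2, -1.1]
width: 0.66
grasp_force: 15.0
```

Request:
apply_moves:
  deltas:
    - {"xyz":[-0.5325,0.7625,0],"turn":[0,0,-0.095]}
    - {"xyz":[-0.5325,0.7625,0],"turn":[0,0,-0.095]}
    - {"xyz":[-0.5325,0.7625,0],"turn":[0,0,-0.095]}
    - {"xyz":[-0.5325,0.7625,0],"turn":[0,0,-0.095]}

```text
time: 8.5
position: [0.5073, 0.1164, 0.1534]
eef_rot: [3.141, 0.0, 2.334]
force: [0.8, 0.4, -0.5]
width: 0.661
grasp_force: 15.0
```

Request:
apply_moves:
  deltas:
    - {"xyz":[-0.5325,0.7625,0],"turn":[0,0,-0.095]}
    - {"xyz":[-0.5325,0.7625,0],"turn":[0,0,-0.095]}
    - {"xyz":[-0.5325,0.7625,0],"turn":[0,0,-0.095]}
    - {"xyz":[-0.5325,0.7625,0],"turn":[0,0,-0.096]}
    - {"xyz":[0,0,0],"turn":[0,0,0]}

```text
time: 9.12
position: [0.4002, 0.2699, 0.1536]
eef_rot: [3.141, -0.001, 1.745]
force: [0.4, -0.4, -0.1]
width: 0.658
grasp_force: 15.0
```

Request:
apply_moves:
  deltas:
    - {"xyz":[0,0,0],"turn":[0,0,0]}
    - {"xyz":[0,0,0],"turn":[0,0,0]}

```text
time: 9.38
position: [0.4025, 0.267, 0.1532]
eef_rot: [3.142, 0.0, 1.74]
force: [0.5, 0.1, -1.0]
width: 0.659
grasp_force: 15.0
```

```bash
python3 w.py w4 | head -1
```

```text
9.375 [0.4025 0.267  0.1532] [3.1415 0.0003 1.7405] [ 0.5156 -0.2295  1.6594 -0.0003  1.7117  0.3458]
```

View pics/w4.png

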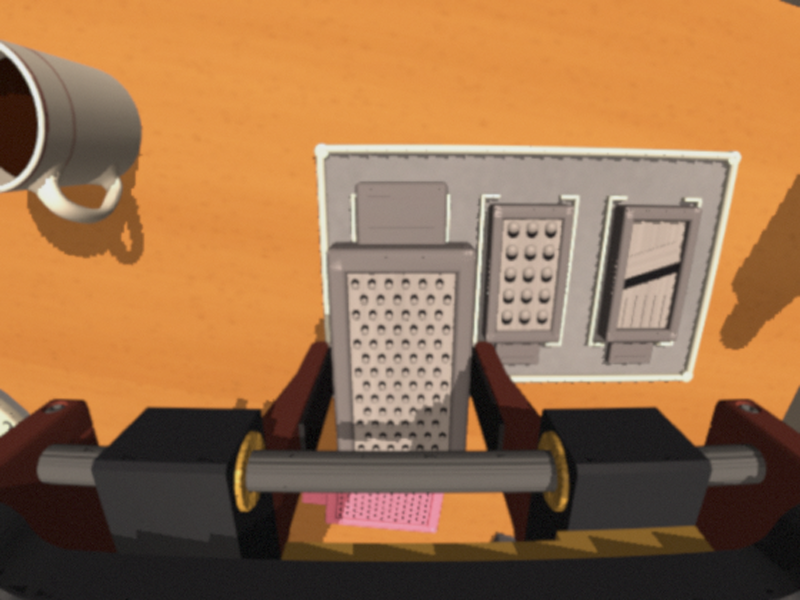

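Wrist view holding the fine plate: tray corners at (320,148), (737,156), (688,379). Rib corners are at (484,196), (577,196), (612,198), (700,200), (561,347) and (591,344). The slicing plate's rim top is at (622,206), (700,207), (678,340), (604,339).

```bash
cat > m5.py <<'E'
from h import *
import pickle
np.set_printoptions(precision=4,suppress=True)
cw,_=pickle.load(open("pics/w4.pkl","rb"));f=1/.7
L=np.array([[-154,93,9],[154,93,9],[154,-93,9],[-36,61,9],[36,61,9],[58,61,9],[130,61,9],[36,-61,9],[58,-61,9]])/1e3
uv=uc([(319,147),(738,155),(689,380),(484,196),(577,196),(612,198),(700,200),(561,347),(591,344)],f,(0,0))
for sl in(slice(0,9),slice(0,3),slice(3,9)):
    x,r=fit([(cw,L[sl],uv[sl])],[.49,.28,0,.17]);k,s=np.cos(x[3]),np.sin(x[3])
    print(x,"near",x[0]-.094*k,x[1]-.094*s,"far",x[0]+.094*k,x[1]+.094*s);print(r.round(1).tolist())
P=np.array([[52,29,18],[52,-29,18],[-52,-29,18],[-52,29,18]])/1e3;pv=uc([(622,206),(700,207),(678,340),(604,339)],f,(0,0))
x,r=fit([(cw,P,pv)],[.58,.3,0.0,1.74]);print("slice",x,r.round(1).tolist())
print(onplane(cw,pv,.022).mean(0))
q=onplane(cw,pv,.022);print(np.linalg.norm(q-np.roll(q,-1,0),axis=1))
E
python3 m5.py
```

```text
[ 0.4968  0.2828 -0.0077  0.1674] near 0.4040701267085312 0.26715570584292275 far 0.5894436490011981 0.29847115303452726
[[1.1, 1.1], [0.2, 0.4], [0.3, 0.0], [-0.3, -0.9], [2.3, -0.1], [-2.0, -1.2], [0.4, -1.2], [0.3, 0.1], [-2.4, 2.1]]
[ 0.4956  0.2833 -0.0069  0.1656] near 0.40291199485709295 0.26785234545157305 far 0.5883407660234465 0.2988389687547997
[[0.0, 0.1], [0.1, -0.1], [-0.2, 0.0]]
[ 0.4988  0.2821 -0.0108  0.1727] near 0.40615860110998697 0.26591124226355295 far 0.5913630890867994 0.29821136042505164
[[0.6, 0.1], [2.4, 0.5], [-2.1, -0.7], [-0.2, -1.1], [1.1, -0.3], [-1.8, 1.6]]
slice [ 0.5863  0.302  -0.001   1.7605] [[0.6, 0.1], [0.0, -0.7], [-1.5, -0.7], [0.8, 1.3]]
[0.583  0.3028 0.022 ]
[0.0578 0.1024 0.0601 0.1008]
```

```bash
cat >> m5.py <<'E'
print("---- z=0")
def fz(obs,x0):
    def place(x,L):
        k,s=np.cos(x[2]),np.sin(x[2]);return np.c_[x[0]+k*L[:,0]-s*L[:,1],x[1]+s*L[:,0]+k*L[:,1],L[:,2]]
    r=least_squares(lambda x:np.concatenate([(proj(c,place(x,L))-u).ravel() for c,L,u in obs]),x0);return r.x,r.fun.reshape(-1,2)
c1,_=pickle.load(open("pics/w1.pkl","rb"));L[3:,0]-=np.sign([-1,1,-1,1,1,-1])*.0015
w=uc([(293,203),(604,220),(572,382)],f,(0,0))
ct=get_calibration("top");T=np.array([[154,93,9],[154,-93,9],[-154,-93,9],[-154,93,9]])/1e3;tt=uc([(20,60),(278,25),(332,450),(73,487)],4,(122,170))
for n,o in dict(w4c=[(cw,L[:3],uv[:3])],w4=[(cw,L,uv)],w1=[(c1,L[:3],w)],top=[(ct,T,tt)],all=[(cw,L,uv),(c1,L[:3],w),(ct,T,tt)]).items():
    x,r=fz(o,[.49,.28,.17]);k,s=np.cos(x[2]),np.sin(x[2])
    print(n,x,"near",x[0]-.094*k,x[1]-.094*s,"far",x[0]+.094*k,x[1]+.094*s,np.abs(r).max())
P[:,2]=.022;x,r=fz([(cw,P,pv)],[.58,.3,1.74]);print("slice",x,r.round(1).tolist())
E
python3 m5.py|sed -n '/z=0/,$p'
```

```text
---- z=0
w4c [0.4932 0.2832 0.1653] near 0.40047555493852666 0.2677165448702718 far 0.5859144400048767 0.2986425841470534 3.6988981228852253
w4 [0.4934 0.2832 0.1676] near 0.4007628764658133 0.26748356217002367 far 0.5861298545614528 0.2988377234838061 4.176557131914365
w1 [0.4947 0.2832 0.1751] near 0.4021138798515412 0.26684319793666555 far 0.5872399329549876 0.29958986894823525 3.9558407615111264
top [0.4909 0.2836 0.1629] near 0.3981812523404505 0.268347185294061 far 0.5836922560334356 0.29883763476305525 1.103513025420341
all [0.4935 0.2832 0.1686] near 0.4008169046502654 0.2674181825172387 far 0.5861497007756541 0.2989737633286439 4.368775903088135
slice [0.583  0.3026 1.762 ] [[0.2, -0.5], [0.6, -1.5], [-1.1, 0.1], [0.3, 2.3]]
```

Request:
apply_moves:
  deltas:
    - {"xyz":[-0.02,0.01,-0.8],"turn":[0,0,0]}
    - {"xyz":[0,0,-0.8],"turn":[0,0,0]}
    - {"xyz":[0,0,-0.6],"turn":[0,0,0]}
    - {"xyz":[0,0,-0.25],"turn":[0,0,0]}
    - {"xyz":[0,0,-0.1],"turn":[0,0,0]}

```text
time: 10.05
position: [0.4011, 0.268, 0.0256]
eef_rot: [-3.141, 0.0, 1.74]
force: [-0.8, -0.3, -0.8]
width: 0.662
grasp_force: 15.0
```

Request:
apply_moves:
  deltas:
    - {"xyz":[0,0,0],"turn":[0,0,0]}
    - {"xyz":[0,0,0],"turn":[0,0,0]}

```text
time: 10.3
position: [0.4016, 0.2688, 0.027]
eef_rot: [3.139, -0.001, 1.741]
force: [0.1, 0.1, -1.6]
width: 0.658
grasp_force: 15.0
```

Request:
apply_moves:
  deltas:
    - {"xyz":[0,0,-0.06],"turn":[0,0,0]}
    - {"xyz":[0,0,-0.06],"turn":[0,0,0]}
    - {"xyz":[0,0,-0.04],"turn":[0,0,0]}
    - {"xyz":[0,0,0],"turn":[0,0,0]}

```text
time: 10.8
position: [0.4006, 0.2683, 0.0173]
eef_rot: [-3.141, 0.0, 1.741]
force: [-0.2, -0.1, -1.0]
width: 0.661
grasp_force: 15.0
```

Request:
apply_moves:
  deltas:
    - {"xyz":[0,0,-0.04],"turn":[0,0,0]}
    - {"xyz":[0,0,0],"turn":[0,0,0]}

```text
time: 11.05
position: [0.4007, 0.2683, 0.0154]
eef_rot: [-3.141, 0.0, 1.741]
force: [-0.0, 0.0, -0.0]
width: 0.661
grasp_force: 15.0
```

Request:
apply_moves:
  deltas:
    - {"xyz":[0,0,-0.02],"turn":[0,0,0]}
    - {"xyz":[0,0,0],"turn":[0,0,0]}

```text
time: 11.3
position: [0.4008, 0.2684, 0.0153]
eef_rot: [3.141, -0.0, 1.741]
force: [-2.1, -1.0, 4.9]
width: 0.661
grasp_force: 15.0
```

Request:
apply_moves:
  deltas:
    - {"xyz":[0,0,0],"turn":[0,0,0]}
    - {"xyz":[0,0,0],"turn":[0,0,0]}
  grip: 0.75

```text
time: 11.55
position: [0.4009, 0.2684, 0.0144]
eef_rot: [3.141, -0.0, 1.741]
force: [0.7, 0.6, -0.4]
width: 0.845
grasp_force: 0.0
```

Request:
apply_moves:
  deltas:
    - {"xyz":[0,0,0.3],"turn":[0,0,0]}
    - {"xyz":[0,0,0.7],"turn":[0,0,0]}
    - {"xyz":[0,0,0.7],"turn":[0,0,0]}
    - {"xyz":[0.92,0.168,0],"turn":[0,0,0]}
    - {"xyz":[0.92,0.168,0],"turn":[0,0,0]}

```text
time: 12.18
position: [0.4946, 0.2859, 0.1023]
eef_rot: [3.138, -0.001, 1.742]
force: [-0.3, -0.1, 0.7]
width: 0.875
grasp_force: 0.0
```

Request:
apply_moves:
  deltas:
    - {"xyz":[0.92,0.168,0],"turn":[0,0,0.006]}
    - {"xyz":[0.92,0.168,0],"turn":[0,0,0]}
    - {"xyz":[0,0,0],"turn":[0,0,0]}
    - {"xyz":[0,0,0],"turn":[0,0,0]}
  grip: 1

```text
time: 12.68
position: [0.5844, 0.302, 0.1]
eef_rot: [-3.141, -0.0, 1.751]
force: [0.3, 0.5, 0.5]
width: 1.002
grasp_force: 0.0
```

```bash
python3 w.py w5 | head -1
```

```text
12.675 [0.5844 0.302  0.1   ] [-3.1412 -0.0001  1.7505] [0.4251 0.2559 1.2638 0.0002 1.6222 0.2454]
```

View pics/w5.png

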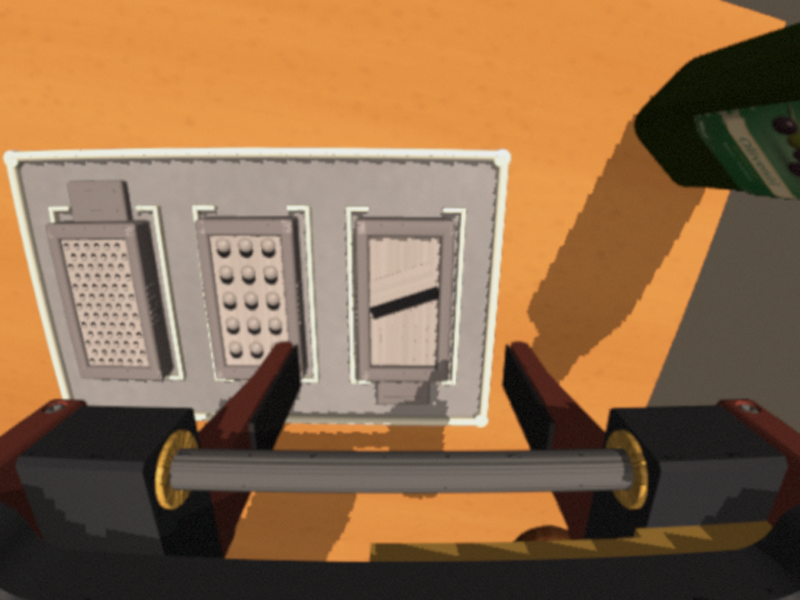

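The fine plate lies flat in the near bay, inside the ribs. The slicing plate's rim top corners are at (357,220), (452,221), (447,381), (357,380).

```bash
python3 - <<'E'
from h import *
import pickle
np.set_printoptions(precision=4,suppress=True)
cw,s=pickle.load(open("pics/w5.pkl","rb"));f=1/.7
P=np.array([[52,29,18],[52,-29,18],[-52,-29,18],[-52,29,18]])/1e3
pv=uc([(357,220),(452,221),(447,381),(357,380)],f,(0,0))
x,r=fit([(cw,P,pv)],[.585,.3,0,1.75]);print(x,r.round(1).tolist())
q=onplane(cw,pv,.022);print(q.mean(0),np.linalg.norm(q-np.roll(q,-1,0),axis=1),q)
# tongue end
print(onplane(cw,uc([(403,403)],f,(0,0)),.011))
E
```

```text
[ 0.5852  0.3004 -0.0021  1.7376] [[-1.6, 0.2], [1.5, 0.4], [-0.6, -0.3], [0.7, -0.4]]
[0.5848 0.3024 0.022 ] [0.054  0.1021 0.0578 0.102 ] [[0.5498 0.3481 0.022 ]
 [0.603  0.3573 0.022 ]
 [0.6218 0.2569 0.022 ]
 [0.5648 0.2473 0.022 ]]
[[0.5982 0.2292 0.011 ]]
```

Request:
apply_moves:
  deltas:
    - {"xyz":[0,-0.015,-0.7],"turn":[0,0,0]}
    - {"xyz":[0,0,-0.6],"turn":[0,0,0]}
    - {"xyz":[0,0,-0.4],"turn":[0,0,0]}
    - {"xyz":[0,0,0],"turn":[0,0,0]}
    - {"xyz":[0,0,0],"turn":[0,0,0]}

```text
time: 13.35
position: [0.5854, 0.3017, 0.0165]
eef_rot: [3.139, -0.001, 1.751]
force: [-0.7, 0.2, 0.3]
width: 1.0
grasp_force: 0.0
```

Request:
apply_moves:
  deltas:
    - {"xyz":[0,0,0],"turn":[0,0,0]}

```text
time: 13.48
position: [0.5857, 0.3017, 0.0166]
eef_rot: [3.139, -0.001, 1.751]
force: [-0.5, -0.2, 0.2]
width: 1.0
grasp_force: 0.0
```

Request:
apply_moves:
  deltas:
    - {"xyz":[0,0,-0.03],"turn":[0,0,-0.004]}
    - {"xyz":[0,0,0],"turn":[0,0,0]}

```text
time: 13.72
position: [0.5849, 0.3012, 0.0133]
eef_rot: [3.141, -0.0, 1.744]
force: [-0.0, 0.6, -0.4]
width: 0.997
grasp_force: 0.0
```

Request:
apply_moves:
  deltas:
    - {"xyz":[0,0,0],"turn":[0,0,0]}
    - {"xyz":[0,0,0],"turn":[0,0,0]}
    - {"xyz":[0,0,0],"turn":[0,0,0]}
    - {"xyz":[0,0,0],"turn":[0,0,0]}
  grip: -1
  squeeze: 15

```text
time: 14.22
position: [0.5849, 0.3013, 0.0131]
eef_rot: [3.141, -0.0, 1.744]
force: [0.4, 0.4, -0.3]
width: 0.659
grasp_force: 15.0
```

Request:
apply_moves:
  deltas:
    - {"xyz":[0,0,0],"turn":[0,0,0]}
    - {"xyz":[0,0,0.03],"turn":[0,0,0]}
    - {"xyz":[0,0,0],"turn":[0,0,0]}
  grip: 0.5

```text
time: 14.6
position: [0.5849, 0.3013, 0.0149]
eef_rot: [3.141, -0.0, 1.744]
force: [-0.4, 0.3, 0.3]
width: 0.747
grasp_force: 0.0
```

Request:
apply_moves:
  deltas:
    - {"xyz":[0,0,0],"turn":[0,0,0]}
    - {"xyz":[0,0,0],"turn":[0,0,0]}
    - {"xyz":[0,0,0],"turn":[0,0,0]}
  grip: -1

```text
time: 14.98
position: [0.5848, 0.3012, 0.0147]
eef_rot: [3.142, -0.0, 1.744]
force: [-0.1, -0.3, 0.1]
width: 0.657
grasp_force: 15.0
```

Request:
apply_moves:
  deltas:
    - {"xyz":[0,0,0.2],"turn":[0,0,0]}
    - {"xyz":[0,0,0.7],"turn":[0,0,0]}
    - {"xyz":[0,0,0.8],"turn":[0,0,0]}
    - {"xyz":[0,0,0.8],"turn":[0,0,0]}
    - {"xyz":[0.053,-0.615,0],"turn":[0,0,-0.113]}

```text
time: 15.6
position: [0.5888, 0.2725, 0.1455]
eef_rot: [3.134, -0.004, 1.566]
force: [-0.2, 0.4, -1.4]
width: 0.656
grasp_force: 15.0
```

Request:
apply_moves:
  deltas:
    - {"xyz":[0.053,-0.615,0],"turn":[0,0,-0.113]}
    - {"xyz":[0.053,-0.615,0],"turn":[0,0,-0.113]}
    - {"xyz":[0.053,-0.615,0],"turn":[0,0,-0.113]}
    - {"xyz":[0.053,-0.615,0],"turn":[0,0,-0.113]}
    - {"xyz":[0.053,-0.615,0],"turn":[0,0,-0.113]}

```text
time: 16.23
position: [0.6006, 0.1157, 0.1401]
eef_rot: [3.141, -0.0, 0.673]
force: [-0.3, 0.5, -0.9]
width: 0.656
grasp_force: 15.0
```

Request:
apply_moves:
  deltas:
    - {"xyz":[0.053,-0.615,0],"turn":[0,0,-0.113]}
    - {"xyz":[0.053,-0.615,0],"turn":[0,0,-0.113]}
    - {"xyz":[0.053,-0.615,0],"turn":[0,0,-0.113]}
    - {"xyz":[0.053,-0.615,0],"turn":[0,0,-0.113]}
    - {"xyz":[0.053,-0.615,0],"turn":[0,0,-0.113]}

```text
time: 16.85
position: [0.6139, -0.038, 0.1402]
eef_rot: [-3.141, -0.0, -0.214]
force: [0.5, 0.2, -1.9]
width: 0.658
grasp_force: 15.0
```

Request:
apply_moves:
  deltas:
    - {"xyz":[0,0,0],"turn":[0,0,0]}
    - {"xyz":[0,0,0],"turn":[0,0,0]}
    - {"xyz":[0,0,0],"turn":[0,0,0]}

```text
time: 17.23
position: [0.6139, -0.0359, 0.1398]
eef_rot: [-3.141, -0.0, -0.206]
force: [-0.1, 0.2, -2.1]
width: 0.661
grasp_force: 15.0
```

Request:
apply_moves:
  deltas:
    - {"xyz":[0,-0.02,-0.6],"turn":[0,0,-0.001]}
    - {"xyz":[0,0,-0.5],"turn":[0,0,0]}
    - {"xyz":[0,0,-0.15],"turn":[0,0,0]}
    - {"xyz":[0,0,0],"turn":[0,0,0]}
    - {"xyz":[0,0,0],"turn":[0,0,0]}

```text
time: 17.85
position: [0.6147, -0.0379, 0.0788]
eef_rot: [-3.141, -0.002, -0.209]
force: [-1.0, 0.2, -1.5]
width: 0.661
grasp_force: 15.0
```

Request:
apply_moves:
  deltas:
    - {"xyz":[0,0,-0.06],"turn":[0,0,0]}
    - {"xyz":[0,0,-0.06],"turn":[0,0,0]}
    - {"xyz":[0,0,0],"turn":[0,0,0]}

```text
time: 18.23
position: [0.6138, -0.0381, 0.0708]
eef_rot: [3.142, 0.001, -0.21]
force: [0.5, 0.3, -2.1]
width: 0.658
grasp_force: 15.0
```

Request:
apply_moves:
  deltas:
    - {"xyz":[0.01,0.015,-0.04],"turn":[0,0,0]}
    - {"xyz":[0,0,-0.04],"turn":[0,0,0]}
    - {"xyz":[0,0,0],"turn":[0,0,0]}

```text
time: 18.6
position: [0.6143, -0.0372, 0.0668]
eef_rot: [3.142, 0.001, -0.21]
force: [1.1, 0.0, -1.4]
width: 0.654
grasp_force: 15.0
```

Request:
apply_moves:
  deltas:
    - {"xyz":[0,0,-0.04],"turn":[0,0,0]}
    - {"xyz":[0,0,0],"turn":[0,0,0]}

```text
time: 18.85
position: [0.6143, -0.0373, 0.0649]
eef_rot: [3.142, 0.0, -0.21]
force: [-0.3, -0.2, -1.8]
width: 0.658
grasp_force: 15.0
```

Request:
apply_moves:
  deltas:
    - {"xyz":[0,0,-0.03],"turn":[0,0,0]}
    - {"xyz":[0,0,0],"turn":[0,0,0]}

```text
time: 19.1
position: [0.6144, -0.0373, 0.0635]
eef_rot: [3.142, 0.0, -0.21]
force: [-0.8, 0.4, -1.9]
width: 0.655
grasp_force: 15.0
```

Request:
apply_moves:
  deltas:
    - {"xyz":[0,0,-0.02],"turn":[0,0,0]}
    - {"xyz":[0,0,0],"turn":[0,0,0]}

```text
time: 19.35
position: [0.6145, -0.0373, 0.0627]
eef_rot: [-3.142, -0.0, -0.21]
force: [0.8, -0.6, -0.4]
width: 0.656
grasp_force: 15.0
```

Request:
apply_moves:
  deltas:
    - {"xyz":[0,0,-0.02],"turn":[0,0,0]}
    - {"xyz":[0,0,0],"turn":[0,0,0]}

```text
time: 19.6
position: [0.6147, -0.0373, 0.0626]
eef_rot: [-3.142, -0.001, -0.21]
force: [-2.3, 0.3, 5.1]
width: 0.654
grasp_force: 15.0
```

Request:
apply_moves:
  deltas:
    - {"xyz":[0,0,0],"turn":[0,0,0]}
    - {"xyz":[0,0,0],"turn":[0,0,0]}
    - {"xyz":[0,0,0.3],"turn":[0,0,0]}
    - {"xyz":[0,0,0.6],"turn":[0,0,0]}
    - {"xyz":[0,0,0.6],"turn":[0,0,0]}
  grip: 0.8

```text
time: 20.23
position: [0.6145, -0.0373, 0.1383]
eef_rot: [-3.142, -0.001, -0.21]
force: [0.6, 0.7, 0.2]
width: 0.895
grasp_force: 0.0
```

Request:
apply_moves:
  deltas:
    - {"xyz":[-0.171,-0.0055,0],"turn":[0,0,0.1132]}
    - {"xyz":[-0.171,-0.0055,0],"turn":[0,0,0.1132]}
    - {"xyz":[-0.171,-0.0055,0],"turn":[0,0,0.1132]}
    - {"xyz":[-0.171,-0.0055,0],"turn":[0,0,0.1132]}
    - {"xyz":[-0.171,-0.0055,0],"turn":[0,0,0.1132]}
  grip: -0.1

```text
time: 20.85
position: [0.5717, -0.0387, 0.1379]
eef_rot: [3.141, -0.001, 0.685]
force: [0.1, 0.3, 0.3]
width: 0.456
grasp_force: 0.0
```

Request:
apply_moves:
  deltas:
    - {"xyz":[-0.171,-0.0055,0],"turn":[0,0,0.1132]}
    - {"xyz":[-0.171,-0.0055,0],"turn":[0,0,0.1132]}
    - {"xyz":[-0.171,-0.0055,0],"turn":[0,0,0.1132]}
    - {"xyz":[-0.171,-0.0055,0],"turn":[0,0,0.1132]}
    - {"xyz":[-0.171,-0.0055,0],"turn":[0,0,0.1132]}

```text
time: 21.48
position: [0.529, -0.0401, 0.1379]
eef_rot: [3.14, 0.0, 1.574]
force: [-0.3, 0.7, 0.5]
width: 0.447
grasp_force: 0.0
```

Request:
apply_moves:
  deltas:
    - {"xyz":[-0.171,-0.0055,0],"turn":[0,0,0.1132]}
    - {"xyz":[-0.171,-0.0055,0],"turn":[0,0,0.1132]}
    - {"xyz":[-0.171,-0.0055,0],"turn":[0,0,0.1132]}
    - {"xyz":[-0.171,-0.0055,0],"turn":[0,0,0.1132]}
    - {"xyz":[-0.171,-0.0055,0],"turn":[0,0,0.1132]}

```text
time: 22.1
position: [0.4862, -0.0414, 0.1379]
eef_rot: [3.141, 0.001, 2.463]
force: [0.1, 0.2, 0.5]
width: 0.451
grasp_force: 0.0
```

Request:
apply_moves:
  deltas:
    - {"xyz":[-0.171,-0.0055,0],"turn":[0,0,0.1132]}
    - {"xyz":[-0.171,-0.0055,0],"turn":[0,0,0.1132]}
    - {"xyz":[0,0,0],"turn":[0,0,0]}
    - {"xyz":[0,0,0],"turn":[0,0,0]}

```text
time: 22.6
position: [0.4695, -0.042, 0.1373]
eef_rot: [3.141, 0.001, 2.81]
force: [0.0, 0.2, -0.0]
width: 0.453
grasp_force: 0.0
```

```bash
python3 w.py w6 | head -1
```

```text
22.6 [ 0.4695 -0.042   0.1373] [3.1414 0.001  2.8095] [-0.1614 -0.2613  1.7142  0.      1.6876 -1.4001]
```

View pics/w6.png

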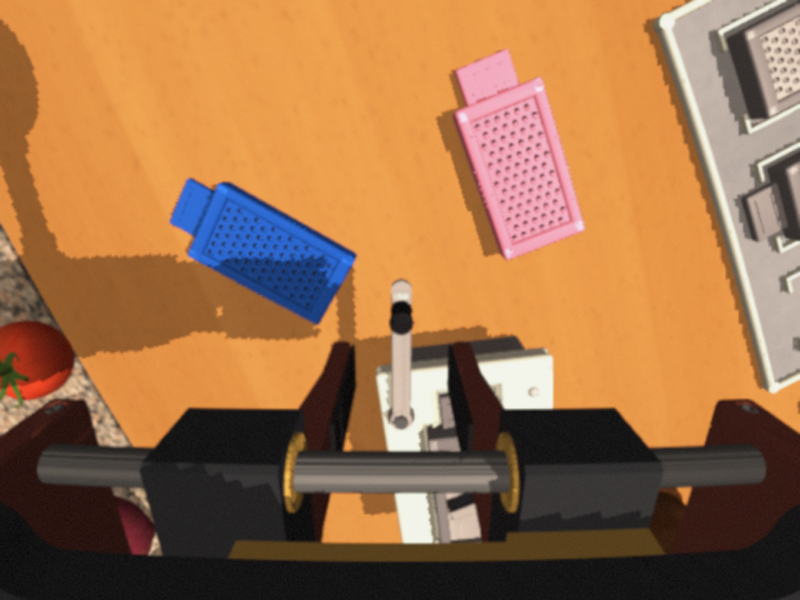

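The knob sits centred between the fingers, at about (401,315).

Request:
apply_moves:
  deltas:
    - {"xyz":[0,0,-0.6],"turn":[0,0,0]}
    - {"xyz":[0,0,-0.4],"turn":[0,0,0]}
    - {"xyz":[0,0,-0.18],"turn":[0,0,0]}
    - {"xyz":[0,0,0],"turn":[0,0,0]}

```text
time: 23.15
position: [0.4688, -0.0419, 0.0771]
eef_rot: [-3.141, -0.001, 2.813]
force: [0.8, -0.3, 0.5]
width: 0.454
grasp_force: 0.0
```

Request:
apply_moves:
  deltas:
    - {"xyz":[0,0,0],"turn":[0,0,0]}
    - {"xyz":[0,0,0],"turn":[0,0,0]}
    - {"xyz":[0,0,0],"turn":[0,0,0]}
    - {"xyz":[0,0,0],"turn":[0,0,0]}
  grip: -1
  squeeze: 8

```text
time: 23.65
position: [0.4694, -0.042, 0.0781]
eef_rot: [3.141, 0.001, 2.813]
force: [-0.3, 0.5, 0.9]
width: 0.142
grasp_force: 8.0
```

Request:
apply_moves:
  deltas:
    - {"xyz":[0.086,0.203,0],"turn":[0,0,-0.0923]}
    - {"xyz":[0.114,0.188,0],"turn":[0,0,-0.0923]}
    - {"xyz":[0.14,0.17,0],"turn":[0,0,-0.0923]}
    - {"xyz":[0.163,0.148,0],"turn":[0,0,-0.0923]}
    - {"xyz":[0.183,0.122,0],"turn":[0,0,-0.0923]}

```text
time: 24.28
position: [0.504, -0.0005, 0.0782]
eef_rot: [3.141, 0.001, 2.083]
force: [1.0, -2.9, 1.2]
width: 0.145
grasp_force: 8.0
```

Request:
apply_moves:
  deltas:
    - {"xyz":[0.199,0.095,0],"turn":[0,0,-0.0923]}
    - {"xyz":[0.21,0.065,0],"turn":[0,0,-0.0923]}
    - {"xyz":[0.218,0.034,0],"turn":[0,0,-0.0923]}
    - {"xyz":[0.22,0.002,0],"turn":[0,0,-0.0923]}

```text
time: 24.78
position: [0.5463, 0.009, 0.0781]
eef_rot: [3.141, 0.001, 1.503]
force: [0.0, -2.4, 3.2]
width: 0.146
grasp_force: 8.0
```

Request:
apply_moves:
  deltas:
    - {"xyz":[0.109,-0.015,0],"turn":[0,0,-0.0461]}
    - {"xyz":[0.109,-0.015,0],"turn":[0,0,-0.0461]}
    - {"xyz":[0,0,0],"turn":[0,0,0]}
    - {"xyz":[0,0,0],"turn":[0,0,0]}

```text
time: 25.28
position: [0.5568, 0.0075, 0.0781]
eef_rot: [3.141, 0.001, 1.364]
force: [-0.1, -2.8, 3.1]
width: 0.138
grasp_force: 8.0
```

Request:
apply_moves:
  deltas:
    - {"xyz":[0.03,-0.006,0],"turn":[0,0,0]}
    - {"xyz":[0.02,-0.004,0],"turn":[0,0,0]}
    - {"xyz":[0,0,0],"turn":[0,0,0]}

```text
time: 25.65
position: [0.5576, 0.0075, 0.0778]
eef_rot: [-3.138, 0.001, 1.364]
force: [-8.4, -2.2, 7.1]
width: 0.14
grasp_force: 8.0
```

Request:
apply_moves:
  deltas:
    - {"xyz":[0,0,0],"turn":[0,0,0]}
    - {"xyz":[0,0,0],"turn":[0,0,0]}
    - {"xyz":[0,0,0.4],"turn":[0,0,0]}
    - {"xyz":[0,0,0.8],"turn":[0,0,0]}
    - {"xyz":[0,0,0.9],"turn":[0,0,0]}
  grip: -0.2

```text
time: 26.28
position: [0.559, 0.0075, 0.1846]
eef_rot: [-3.142, -0.0, 1.364]
force: [0.5, -0.6, 0.5]
width: 0.401
grasp_force: 0.0
```

Request:
apply_moves:
  deltas:
    - {"xyz":[0,0,0.4],"turn":[0,0,0]}
    - {"xyz":[-0.05,0,0],"turn":[0,0,0]}
    - {"xyz":[0,0,0],"turn":[0,0,0]}

```text
time: 26.65
position: [0.556, 0.0075, 0.2007]
eef_rot: [-3.139, 0.0, 1.363]
force: [-0.7, -0.7, -0.9]
width: 0.402
grasp_force: 0.0
```

```bash
python3 w.py w7|head -1; python3 - <<'E'
from h import *
import pickle
np.set_printoptions(precision=1,suppress=True)
# dark-knob blob in w2 (shut, before) vs w7, projected to z=.089; template check of frame region
for n in("w2","w7"):
    cw,_=pickle.load(open(f"pics/{n}.pkl","rb"));im=cv2.imread(f"pics/{n}.png")
    g=im.max(2);m=((g<45)).astype(np.uint8);m[335:]=0
    k,l,st,ce=cv2.connectedComponentsWithStats(m)
    for i in range(1,k):
        if 60<st[i,4]<2000:
            p=onplane(cw,uc([ce[i]],1/.7,(0,0)),.085)[0]*1e3
            if 500<p[0]<720 and -120<p[1]<60: print(n,ce[i],st[i,4],p)
E
```

```text
26.65 [0.556  0.0075 0.2007] [-3.1388  0.0004  1.3634] [-0.0478 -0.0282  1.3913  0.      1.7813  0.1597]
w2 [406.  286.7] 268 [557.1   8.7  85. ]
w7 [403.5 285.9] 264 [557.1   8.6  85. ]
w7 [490.7 315.9] 323 [612.9 -25.6  85. ]
```

```bash
python3 -c "
from workcell import job
print(job.sign_off())"
```

```text
the job is handed in; nothing more can be done
None
```

I changed the grater over to slicing and handed the job in at about 27 s: the fine plate lies flat in the near bay, the slicing plate is fully down in the pocket, and the keeper is shut against its stop. The seating and the shut keeper were confirmed from contact force and position, since I had no picture views left for a last look.

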